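# Feel for the rattling power brick and seat it in the return cradle

## Task

One of the three sealed power bricks on the desk has a heavy piece loose inside; in the other two it is fixed. Lift the bricks and shake or rock them gently to feel which one it is, and make sure of the faulty one by its own knock. Seat the faulty brick upright and fully home in the pocket of the return cradle without forcing it, leave the other two standing upright on the desk, and do not push the other things on the desk about.

Things in the scene. Friction and masses are not known exactly. Their poses are not given: they have to be found in the camera images.
- pocket (a point): Return cradle: aluminium block 95 x 131 mm (x, y), 22 mm high, fixed, with a pocket 63 x 99 mm (x, y), 14 mm deep, its floor 8 mm above the desk, rim chamfered 2 mm. This point is the centre of the pocket's mouth, 22 mm above the desk; y along its 99 mm side, z up. A brick fits, its y along the pocket's y, either way round, with 1.5 mm play each side; it then stands 44 mm above the block.
- brick_a_mid (a point): Sealed black power brick, 60 (x) x 96 (y) x 58 mm high, 0.35 kg; this point is its centre, 29 mm up; z up. All look alike. Sound: 135 g core fixed at the middle. Faulty: the core is a round piece rolling freely on the level inner floor, 58 mm along y, 22 mm along x; it knocks when shaken; tipped along y it runs to the lower end and stays there when levelled, so the weight sits off-centre.
- brick_b_mid (a point): Sealed black power brick, 60 (x) x 96 (y) x 58 mm high, 0.35 kg; this point is its centre, 29 mm up; z up. All look alike. Sound: 135 g core fixed at the middle. Faulty: the core is a round piece rolling freely on the level inner floor, 58 mm along y, 22 mm along x; it knocks when shaken; tipped along y it runs to the lower end and stays there when levelled, so the weight sits off-centre.
- brick_c_mid (a point): Sealed black power brick, 60 (x) x 96 (y) x 58 mm high, 0.35 kg; this point is its centre, 29 mm up; z up. All look alike. Sound: 135 g core fixed at the middle. Faulty: the core is a round piece rolling freely on the level inner floor, 58 mm along y, 22 mm along x; it knocks when shaken; tipped along y it runs to the lower end and stays there when levelled, so the weight sits off-centre.
- mouse: Bystander: black computer mouse 100 x 58 x 32 mm; origin at the centre of its underside.
- stapler: Bystander: stapler 36 x 140 x 46 mm, long along its y; origin at the centre of its underside.
- notes: Bystander: block of note paper 60 x 60 x 22 mm; origin at the centre of its underside.
- calculator: Bystander: calculator 110 x 70 x 15 mm; origin at the centre of its underside.
- tape: Bystander: tape dispenser 50 x 130 x 70 mm; origin at the centre of its underside.
Mind the look-alikes: they are no part of the job. Leave any purple look-alike of the part that bears brick_a_mid alone.

How it is judged:
By the outcome, as a careful person would: the job done as asked, in the order asked, and still so for the second after the job is handed in, with the robot touching nothing.
It also fails if it takes over 72 s, if anything falls off the work surface, if the arm or the gripper's body presses on something with over 40 N, if the wrist force passes 120 N, or if a joint passes its speed limit or range.

## Robot

A 6-joint arm with a two-finger parallel gripper is mounted at the origin on the work surface. World frame = base frame: x ahead of the robot, y to its left, z up, the work surface at z = 0. Lengths are in m, angles in degrees, forces in N, time in s.
With the tool pointing down it reaches from about 0.25 to 0.725 m from the base axis. Payload 9.7 kg.
Tool frame: the origin (TCP) lies midway between the tips of the shut fingers; the grasp point (between the pads) lies 19 mm behind it; z points along the fingers, x is the direction in which the jaws open and shut, and the axes are right-handed (so a half turn about z gives the same grasp; the last joint's range is limited). The gripper opens to 85 mm and grips with 20 to 120 N. Pads are 22 mm wide; open, the fingers measure 114 mm over their backs; the gripper's body (76 mm by 85 mm) begins 54 mm behind the grasp point. The pads swing forward as they close: fully open they stand 13 mm farther back than shut.
Start: joints at [71.849, 4.979, 10.078, 95.1, 0, 90], TCP at [0.171, 0.523, 0.231] pointing down, gripper open.
Joint ranges: [-179.16, 179.16], [-48.56, 103.87], [-65.8, 70.77], [-126.05, 130.52], [-82.76, 87.17], [-180, 180]. Speed limits (degrees/s): [127.2, 127.2, 147.25, 180, 180, 180].

## Interface

Orientations are given as [roll, pitch, yaw] about the fixed x, y, z axes, in that order (R = Rz(yaw) Ry(pitch) Rx(roll)).
In Python, from workcell import sensors, camera, get_calibration, bot, recognise, place_of gives the robot as it stands. The module is installed in compiled form; this text tells all that it offers.
- The arm moves only by the tool send_rows, never from a script. Its argument "plan" is a list of rows, each a list of 3 entries, a list of its own where there are three numbers: the shift along the tool's x, y, z normalised to -1 to 1, where 1 is 0.3 m, then the turn, a rotation vector about the tool's x, y, z normalised to -1 to 1, where 1 is pi rad, then the closure, from -1 (fully open) to 1 (shut). In form: [[[x, y, z], [rx, ry, rz], claw], ...]. A call has 1 to 10 rows; each row is the pose to reach, as a shift and turn from the pose commanded when the call began, along the tool's axes at that moment, turning the shorter way round; what a row does not reach only later rows make up. A row lasts 1/10 s, in which the tool goes at most 50 mm and 8.59 degrees, less where a joint would pass 70% of its speed; a pose out of reach is approached as far as the arm can. A call with a number of a shift or a turn outside -1 to 1 is refused whole. A call with a gripper value outside its range is refused whole. The fingers move at their own pace and stop on an object; "force" is the grip in N (left out, the last holds). Time passes only in rows, so rows that repeat a pose let the fingers close. It gives the time, the measured TCP pose, the force and the opening at its end, in the units of the state.
- sensors.get_obs(): the state, without advancing time (a new reading comes with each control period).
- camera(name): name is "scene" or "top" or "wrist"; returns the picture (420x560x3 uint8, blue, green, red); there is no depth.
- get_calibration(name): a dict with "fx", "fy", "cx", "cy" (pixels), "R" (3x3) and "t" (3): a world point X has camera coordinates R X + t. Camera axes: x right, y down, z forward; pixel columns grow to the right and rows downward; lengths in m; the calibration is good to about 2 mm. A picture is of the moment at which its call begins: read the wrist's pose just before it. get_calibration takes no time and is no camera call; for the wrist camera it gives the pose at the moment of the call.
- bot.job_done(): hands the job in, once; it reports no verdict.
Trained networks look in the newest picture that a camera, given by its name, has taken for a name from the list of things; names that differ only in an ending like _2 or _b are one class to them, and where a whole thing is asked for, a point or a joint stands for the part that bears it (a point fixed in the world has none). Each returns a list of dicts, best first, with "p" (0 to 1); they miss things now and then, are a little off and sometimes report something else, mostly with a low value. They report only what shows in the picture. A call takes as long as a camera call. They do not tell look-alikes from the thing itself.
- recognise(label, camera): "point" ([column, row] in pixels, amid what is visible of it).
- place_of(label, camera): "point" ([column, row] in pixels: a listed point, or the origin of a listed thing).
The state is a dict: "time": time; "q": joint angles; "qd": joint speeds; "joint_efforts": joint torques, N m; "ee_pos": TCP position; "tcp_rot": TCP orientation; "wrist_force": force on the tool from outside, world axes, zero at the start; "torque": the same for the moment, N m; "opening": finger opening in m.
Only numpy, scipy, OpenCV 4.12 (cv2) and the standard library are available. Lean on these libraries where they do the work, as an engineer would, in place of code of your own. Each camera call takes 0.05 s, during which the arm holds its last target. There are 200 camera calls.

## Working session

There is one attempt and no reset: what is moved stays moved. The work goes in short steps, Python scripts to look and compute and a tool call to move; the robot and the scene stay as the last step left them, time stands still between calls to the robot, and variables do not carry over. Pictures are saved under pics/ and viewed, on a budget of 10 in all, crops included, one or two more only if the job needs it, and the job is handed in when it is done.

Besides the shell and the picture viewer there is one more tool, called after "Call:" as name(argument=value, ...), one argument or row to a line, values as JSON. send_rows: Moves the arm, as the interface text tells. Scaled input: -1 to 1 covers 0.3 m each way for a shift and pi rad each way for a turn. Its arguments: {"type":"object","properties":{"plan":{"type":"array"},"force":{"type":"number"}},"required":["plan"]}

```bash
mkdir -p pics; python3 - <<'E'
from workcell import *
import cv2, numpy as np
o=sensors.get_obs(); print(o)
a=camera("top"); 
for l in ["pocket","brick_a_mid","mouse","tape","stapler","notes","calculator"]:
    print(l,[(np.round(d["point"],1).tolist(),round(d["p"],2)) for d in place_of(l,"top")][:6])
b=camera("scene")
cv2.imwrite("pics/top.png",a);cv2.imwrite("pics/scene.png",b)
for n in("top","scene"): print(get_calibration(n))
E
```

```text
{'time': 0.0, 'q': array([7.18490022e+01, 5.01099684e+00, 1.00344869e+01, 9.50993636e+01,
       1.74971368e-03, 9.00024258e+01]), 'qd': array([-0.04500028, -0.05246925, -0.13401703,  0.10467605,  0.05979555,
        0.09357885]), 'joint_efforts': array([-8.07915385e-04, -5.20388818e+01,  4.64803541e+01,  1.65053486e-02,
       -4.34803997e-05,  1.30787822e-05]), 'ee_pos': array([0.17125803, 0.52241752, 0.23058435]), 'tcp_rot': array([-1.79998253e+02,  7.58735614e-02,  7.18465764e+01]), 'wrist_force': array([ 0.01329215, -0.36536899,  0.44848498]), 'torque': array([-0.0083724 ,  0.03537737,  0.03745298]), 'opening': 0.08515399596563579}
pocket [([415.1, 216.9], 0.57)]
brick_a_mid [([140.3, 240.3], 0.92), ([196.4, 226.5], 0.7), ([173.0, 292.3], 0.67)]
mouse [([209.7, 149.2], 0.78)]
tape [([152.7, 177.6], 0.57)]
stapler [([338.2, 145.8], 0.75)]
notes [([261.6, 270.2], 0.88)]
calculator [([393.3, 289.7], 0.74)]
{'fx': 427.0098480775062, 'fy': 427.0098480775062, 'cx': 287.373760070045, 'cy': 216.17475582858071, 'R': array([[-0.00958293, -0.99995288,  0.00155245],
       [-0.98544772,  0.00918041, -0.16973071],
       [ 0.16970846, -0.00315637, -0.98548926]]), 't': array([0.06411827, 0.51819433, 1.03486089])}
{'fx': 492.6549432080303, 'fy': 492.6549432080303, 'cx': 272.8814933528874, 'cy': 210.91097195678856, 'R': array([[-0.76648661,  0.64218929, -0.00954945],
       [ 0.52669771,  0.61999365, -0.58154741],
       [-0.36754292, -0.45077798, -0.81345646]]), 't': array([ 0.37097646, -0.28392804,  1.4036191 ])}
```

View pics/top.png

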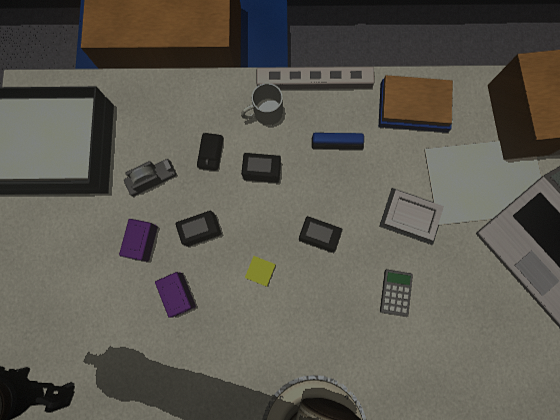

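View pics/scene.png

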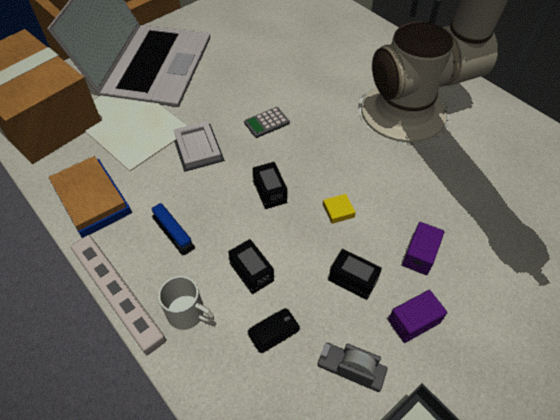

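The black bricks with grey labels are at top-view pixels (262,166), (198,228) and (321,234). Look-alikes are the purple bricks at (138,240) and (174,294), which I leave alone; the black mouse is at (210,151). The cradle is the grey frame at (411,215). Next I fit poses and check them in one crop.

```bash
cat > h.py <<'E'
from workcell import *
import cv2, numpy as np
from scipy.optimize import minimize
def proj(c,X):
    Y=np.atleast_2d(X)@c["R"].T+c["t"]; return np.c_[Y[:,0]/Y[:,2]*c["fx"]+c["cx"],Y[:,1]/Y[:,2]*c["fy"]+c["cy"]]
def unproj(c,px,z):
    d=c["R"].T@np.array([(px[0]-c["cx"])/c["fx"],(px[1]-c["cy"])/c["fy"],1]); o=-c["R"].T@c["t"]
    return o+d*(z-o[2])/d[2]
def box(p,sx,sy,z0,z1):
    x,y,a=p; C,S=np.cos(a),np.sin(a)
    return np.array([[x+C*u*sx/2-S*v*sy/2,y+S*u*sx/2+C*v*sy/2,z] for z in(z0,z1) for u,v in((-1,-1),(1,-1),(1,1),(-1,1))])
K=8
def sil(c,P,shape):
    m=np.zeros(shape,np.uint8); h=cv2.convexHull(proj(c,P).astype(np.float32))
    cv2.fillConvexPoly(m,np.round(h*16).astype(np.int32),255,cv2.LINE_AA,4); return m/255.
def fit(views,p0,dims,yaws=np.radians(range(-90,90,15))):
    # views: list of (calib, soft mask 0..1 )
    def cost(p):
        s=0
        for c,m in views:
            r=sil(c,box(p,*dims),m.shape); s+=np.abs(r-m).sum()/r.sum()
        return s
    b=min(([*p0,a] for a in yaws),key=cost)
    r=min((minimize(cost,b,method="Nelder-Mead",options=dict(initial_simplex=np.array([b,[b[0]+d,b[1],b[2]],[b[0],b[1]+d,b[2]],[b[0],b[1],b[2]+e]]),xatol=1e-5,fatol=1e-5)) for d,e in((.01,.15),(-.006,-.1),(.004,.05))),key=lambda r:r.fun)
    return r.x,r.fun
def local(m,c,p,rad=.085):
    "keep the mask component(s) near point p"
    k=np.zeros(m.shape,np.uint8); q=proj(c,[p[0],p[1],.03])[0]; s=c["fx"]/(c["R"]@np.array([p[0],p[1],.03])+c["t"])[2]
    cv2.circle(k,tuple(int(v) for v in q),int(rad*s),1,-1); return m*k
E
cat > a.py <<'E'
from h import *
ct=get_calibration("top"); cs=get_calibration("scene")
t=cv2.imread("pics/top.png"); s=cv2.imread("pics/scene.png")
def dark(im,c,p):
    m=(im.max(2)<62).astype(np.uint8)
    m=local(m,c,p)
    m=cv2.morphologyEx(m,cv2.MORPH_OPEN,np.ones((2,2)))
    n,l,st,_=cv2.connectedComponentsWithStats(m); 
    if n<2: return m
    m=(l==1+st[1:,4].argmax()).astype(np.uint8)
    cn,_=cv2.findContours(m,cv2.RETR_EXTERNAL,cv2.CHAIN_APPROX_NONE); f=np.zeros_like(m); cv2.drawContours(f,cn,-1,1,-1); return f
o=t.copy();o2=s.copy()
for n,px in dict(A=(262,166),B=(198,228),C=(321,234)).items():
    p0=unproj(ct,px,.045)[:2]
    V=[(ct,dark(t,ct,p0).astype(float)),(cs,dark(s,cs,p0).astype(float))]
    for v in (V,V[:1],V[1:]):
        p,f=fit(v,p0,(.06,.096,0,.058)); print(n,np.round(p[:2],4),round(np.degrees(p[2])%180,1),round(f,3))
    p,f=fit(V,p0,(.06,.096,0,.058))
    for im,c in((o,ct),(o2,cs)):
        q=proj(c,box(p,.06,.096,0,.058)).astype(int)
        for k in(0,4): cv2.polylines(im,[q[k:k+4]],True,(0,255,0) if k else (0,0,255),1)
for l,z,px in [("mouse",0,(209.7,149.2)),("tape",0,(152.7,177.6)),("notes",0,(261.6,270.2)),("pocket",.022,(411,215)),("purple",.03,(138,240)),("mug",.0,(268,118))]: print(l,unproj(ct,px,z).round(3))
cv2.imwrite("pics/fit1.png",np.hstack([cv2.resize(o[120:320,100:460],None,fx=1.5,fy=1.5)[:, :400],]) if 0 else cv2.resize(o[125:265,160:460],None,fx=2.6,fy=2.6))
E
python3 a.py
```

```text
A [0.6488 0.1248] 174.0 0.271
A [0.6467 0.1229] 176.6 0.099
A [0.6524 0.1281] 170.2 0.138
B [0.4899 0.285 ] 18.7 0.258
B [0.4887 0.2823] 18.7 0.089
B [0.4933 0.2887] 24.0 0.138
C [ 0.4724 -0.0235] 156.8 0.28
C [ 0.4716 -0.0247] 160.4 0.109
C [ 0.4749 -0.021 ] 154.5 0.142
mouse [0.712 0.267 0.   ]
tape [0.634 0.418 0.   ]
notes [0.386 0.127 0.   ]
pocket [ 0.523 -0.26   0.022]
purple [0.463 0.438 0.03 ]
mug [0.8  0.11 0.  ]
```

View pics/fit1.png

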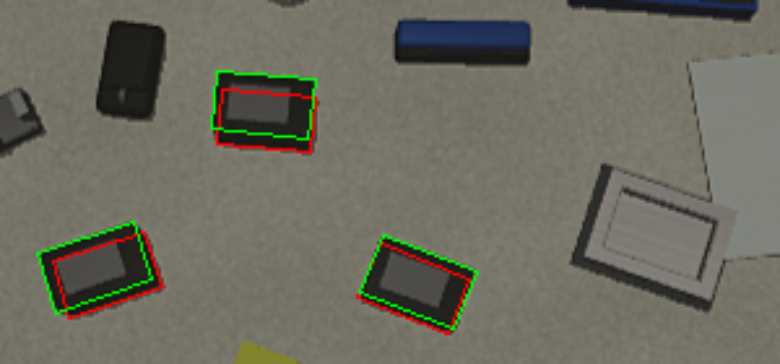

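The crop confirms the choice: three black labelled bricks, cradle at top right, and no purple among them. The fits are good to a few mm. Now I plan the first approach, to brick B, and check where the wrist camera looks.

```bash
cat > mv.py <<'E'
from scipy.spatial.transform import Rotation as Ro
import numpy as np
def go(frm,to):
    "frm,to: (pos, rpy deg) -> normalised shift, turn"
    A=Ro.from_euler("xyz",frm[1],degrees=True);B=Ro.from_euler("xyz",to[1],degrees=True)
    return (A.inv().apply(np.array(to[0])-frm[0])/.3).round(4),((A.inv()*B).as_rotvec()/np.pi).round(4)
E
python3 - <<'E'
from h import *; from mv import *
o=sensors.get_obs(); c=get_calibration("wrist")
R=Ro.from_euler("xyz",o["tcp_rot"],degrees=True)
print("cam centre in tool",R.inv().apply(-c["R"].T@c["t"]-o["ee_pos"]).round(4),"axis in tool",R.inv().apply(c["R"][2]).round(3),"camx",R.inv().apply(c["R"][0]).round(3),c["fx"],c["cx"],c["cy"])
cur=(o["ee_pos"],o["tcp_rot"])
for y in(18.7,): print(go(cur,([.489,.284,.20],[180,0,y])))
E
```

```text
cam centre in tool [-0.0006 -0.0737 -0.1437] axis in tool [-0.     0.288  0.958] camx [ 1.     0.001 -0.   ] 375.554875177908 281.50163425850343 209.4799316156789
(array([-0.4259,  1.2539,  0.1042]), array([0.    , 0.    , 0.2953]))
```

Call:
send_rows(
  plan=[
    [[-0.34,1.0,0.1],[0,0,0.2953],-1],
    [[-0.34,1.0,0.1],[0,0,0.2953],-1],
    [[-0.34,1.0,0.1],[0,0,0.2953],-1],
    [[-0.34,1.0,0.1],[0,0,0.2953],-1],
    [[-0.34,1.0,0.1],[0,0,0.2953],-1],
    [[-0.34,1.0,0.1],[0,0,0.2953],-1],
    [[-0.34,1.0,0.1],[0,0,0.2953],-1],
    [[-0.34,1.0,0.1],[0,0,0.2953],-1],
  ],
)

```text
time: 1.25
ee_pos: [0.4263, 0.3304, 0.2007]
tcp_rot: [180.0, 0.0, 18.4]
wrist_force: [-0.8, -0.3, 0.1]
opening: 0.0855
```

Call:
send_rows(
  plan=[
    [[0.152,0.221,0.1],[0,0,0],-1],
    [[0.152,0.221,0.1],[0,0,0],-1],
    [[0.152,0.221,0.1],[0,0,0],-1],
    [[0.152,0.221,0.1],[0,0,0],-1],
  ],
  force=50,
)

```text
time: 1.65
ee_pos: [0.4886, 0.2843, 0.1711]
tcp_rot: [-180.0, 0.1, 18.7]
wrist_force: [0.2, -0.2, 0.4]
opening: 0.0853
```

```bash
cat > look.py <<'E'
from h import *; from mv import *
import sys
def look(name):
    o=sensors.get_obs(); c=get_calibration("wrist"); im=camera("wrist"); cv2.imwrite(f"pics/{name}.png",im)
    np.save(f"pics/{name}.npy",np.array([c],dtype=object),allow_pickle=True); print(o["time"],o["ee_pos"].round(4),o["tcp_rot"].round(2)); return o,c,im
if __name__=="__main__":
    o,c,im=look(sys.argv[1])
E
python3 look.py w1
```

```text
1.65 [0.4886 0.2843 0.1711] [-1.7999e+02  6.0000e-02  1.8700e+01]
```

View pics/w1.png

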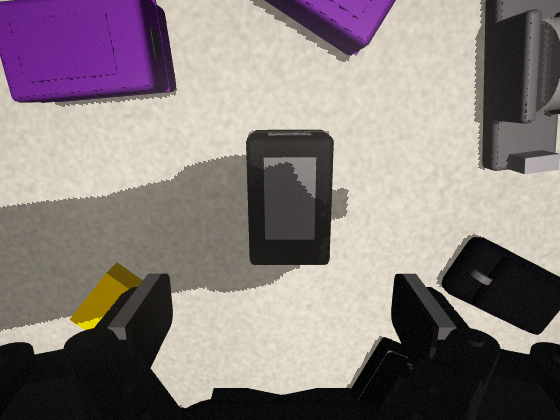

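The wrist view shows the black brick nearly centred at about (289,197). The jaws are clear, with purple bricks and the mouse well away. Now a fine fit on this picture.

```bash
cat > fw.py <<'E'
from look import *
def fitw(im,c,p0,z=0,dbg=None):
    m=(im.max(2)<75).astype(np.uint8); m=local(m,c,p0)
    m=cv2.morphologyEx(m,cv2.MORPH_OPEN,np.ones((5,5)))
    n,l,st,ce=cv2.connectedComponentsWithStats(m); q=proj(c,[*p0,.03+z])[0]
    i=max(range(1,n),key=lambda i:st[i,4]); m=(l==i).astype(np.uint8)
    cn,_=cv2.findContours(m,cv2.RETR_EXTERNAL,cv2.CHAIN_APPROX_NONE); cv2.drawContours(m,cn,-1,1,-1)
    p,f=fit([(c,m.astype(float))],p0,(.06,.096,z,z+.058))
    if dbg:
        g=im.copy(); q=proj(c,box(p,.06,.096,z,z+.058)).astype(int)
        for k in(0,4): cv2.polylines(g,[q[k:k+4]],True,(0,255,0),1)
        cv2.drawContours(g,cn,-1,(0,0,255),1)
        cv2.imwrite(dbg,g)
    return p,f
if __name__=="__main__":
    n=sys.argv[1]; c=np.load(f"pics/{n}.npy",allow_pickle=True)[0]; im=cv2.imread(f"pics/{n}.png")
    p,f=fitw(im,c,[float(v) for v in sys.argv[2:4]],dbg=f"pics/{n}f.png"); y=(np.degrees(p[2])+90)%180-90; print(p[:2].round(4),y.round(2),round(f,4))
    o=sensors.get_obs(); print(go((o["ee_pos"],o["tcp_rot"]),([p[0],p[1],.016],[180,0,y])))
E
python3 fw.py w1 .489 .284
```

```text
[0.4934 0.2845] 18.94 0.0775
(array([0.0154, 0.0062, 0.5188]), array([-0.0001,  0.    , -0.0011]))
```

View pics/w1f.png

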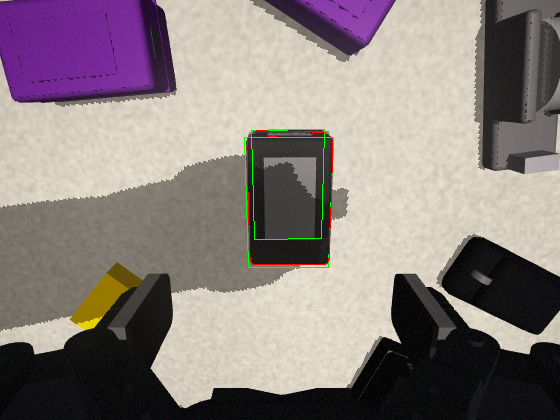

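Call:
send_rows(
  plan=[
    [[0.0154,0.006,0.3],[0,0,0],-1],
    [[0.0154,0.006,0.5],[0,0,0],-1],
    [[0.0154,0.006,0.517],[0,0,0],-1],
    [[0.0154,0.006,0.517],[0,0,0],-1],
    [[0.0154,0.006,0.517],[0,0,0],1],
    [[0.0154,0.006,0.517],[0,0,0],1],
    [[0.0154,0.006,0.517],[0,0,0],1],
    [[0.0154,0.006,0.517],[0,0,0],1],
    [[0.0154,0.006,0.517],[0,0,0],1],
    [[0.0154,0.006,0.517],[0,0,0],1],
  ],
  force=50,
)

```text
time: 2.7
ee_pos: [0.4955, 0.2852, 0.0197]
tcp_rot: [-179.9, -0.3, 18.7]
wrist_force: [-1.8, 1.6, 7.6]
opening: 0.0594
```

Call:
send_rows(
  plan=[
    [[0,0,0],[0,0,0],1],
    [[0,0,-0.1],[0,0,0],1],
    [[0,0,-0.25],[0,0,0],1],
    [[0,0,-0.35],[0,0,0],1],
    [[0,0,-0.35],[0,0,0],1],
  ],
  force=50,
)

```text
time: 3.2
ee_pos: [0.4963, 0.2852, 0.1279]
tcp_rot: [-179.9, -0.5, 18.7]
wrist_force: [0.3, 0.6, -3.5]
opening: 0.0595
```

```bash
cat > tq.py <<'E'
from h import *; from mv import *
def tq(n=6):
    "mean force/torque in tool axes over n camera-call periods"
    F=[];T=[]
    for i in range(n):
        camera("top"); o=sensors.get_obs(); R=Ro.from_euler("xyz",o["tcp_rot"],degrees=True); F.append(R.inv().apply(o["wrist_force"]));T.append(R.inv().apply(o["torque"]))
    print(round(o["time"],2),o["ee_pos"].round(4),o["tcp_rot"].round(2),"open",round(o["opening"],4),"F",np.mean(F,0).round(2),"T",np.mean(T,0).round(4),"sd",np.std(T,0).round(4))
if __name__=="__main__": tq()
E
python3 tq.py
```

```text
3.5 [0.4934 0.2835 0.1197] [1.7997e+02 1.3000e-01 1.8690e+01] open 0.0595 F [-0.18 -0.06  4.31] T [ 0.0047 -0.0091 -0.0167] sd [0.0235 0.0116 0.009 ]
```

Call:
send_rows(
  plan=[
    [[0,0,0],[0.045,0,0],1],
    [[0,0,0],[0.09,0,0],1],
    [[0,0,0],[0.14,0,0],1],
    [[0,0,0],[0.14,0,0],1],
    [[0,0,0],[0.14,0,0],1],
    [[0,0,0],[0.14,0,0],1],
    [[0,0,0],[0.1,0,0],1],
    [[0,0,0],[0.05,0,0],1],
    [[0,0,0],[0,0,0],1],
    [[0,0,0],[0,0,0],1],
  ],
)

```text
time: 4.5
ee_pos: [0.4932, 0.2871, 0.1223]
tcp_rot: [179.8, -0.1, 19.0]
wrist_force: [-0.7, 0.5, -4.3]
opening: 0.0594
```

```bash
python3 tq.py
```

```text
4.8 [0.4942 0.2833 0.121 ] [-1.7993e+02  2.0000e-02  1.8640e+01] open 0.0593 F [0.02 0.04 4.12] T [ 0.0097 -0.0017 -0.0181] sd [0.0477 0.0306 0.0289]
```

Call:
send_rows(
  plan=[
    [[0,0,0],[-0.045,0,0],1],
    [[0,0,0],[-0.09,0,0],1],
    [[0,0,0],[-0.14,0,0],1],
    [[0,0,0],[-0.14,0,0],1],
    [[0,0,0],[-0.14,0,0],1],
    [[0,0,0],[-0.14,0,0],1],
    [[0,0,0],[-0.1,0,0],1],
    [[0,0,0],[-0.05,0,0],1],
    [[0,0,0],[0,0,0],1],
    [[0,0,0],[0,0,0],1],
  ],
)

```text
time: 5.8
ee_pos: [0.4957, 0.281, 0.1235]
tcp_rot: [-179.7, -0.3, 18.4]
wrist_force: [-0.1, 0.5, -2.9]
opening: 0.059
```

```bash
python3 tq.py
```

```text
6.1 [0.4937 0.2843 0.1209] [1.7992e+02 3.0000e-02 1.8750e+01] open 0.0592 F [0.   0.35 3.91] T [-0.0097 -0.0049  0.0165] sd [0.0329 0.0171 0.0157]
```

```bash
sed -i 's/tq()$/import sys; tq(int((sys.argv+[10])[1]) if len(sys.argv)>1 else 10)/' tq.py; python3 tq.py 10
```

```text
6.6 [0.494  0.2839 0.1211] [179.99   0.    18.7 ] open 0.0596 F [-0.17  0.29  3.69] T [-0.0087 -0.0213  0.0046] sd [0.0288 0.0156 0.0238]
```

Call:
send_rows(
  plan=[
    [[0,0,0],[0.045,0,0],1],
    [[0,0,0],[0.09,0,0],1],
    [[0,0,0],[0.14,0,0],1],
    [[0,0,0],[0.14,0,0],1],
    [[0,0,0],[0.14,0,0],1],
    [[0,0,0],[0.14,0,0],1],
    [[0,0,0],[0.1,0,0],1],
    [[0,0,0],[0.05,0,0],1],
    [[0,0,0],[0,0,0],1],
    [[0,0,0],[0,0,0],1],
  ],
)

```text
time: 7.6
ee_pos: [0.4933, 0.2871, 0.1225]
tcp_rot: [179.8, -0.2, 19.0]
wrist_force: [0.6, -0.2, -3.1]
opening: 0.0595
```

```bash
python3 tq.py 14
```

```text
8.3 [0.4941 0.2836 0.1212] [-179.99    0.     18.67] open 0.0592 F [-0.07 -0.02  3.96] T [ 0.002  -0.0152  0.0087] sd [0.0367 0.02   0.0264]
```

B shows no weight shift (0.01 ± 0.012 Nm, against about 0.077 expected), so it is sound. I set it down and go on to C.

Call:
send_rows(
  plan=[
    [[0,0,0.15],[0,0,0],1],
    [[0,0,0.28],[0,0,0],1],
    [[0,0,0.32],[0,0,0],1],
    [[0,0,0.339],[0,0,0],1],
    [[0,0,0.339],[0,0,0],1],
    [[0,0,0.339],[0,0,0],-1],
    [[0,0,0.339],[0,0,0],-1],
    [[0,0,0.339],[0,0,0],-1],
    [[0,0,0.28],[0,0,0],-1],
    [[0,0,0.16],[0,0,0],-1],
  ],
)

```text
time: 9.3
ee_pos: [0.4927, 0.2831, 0.0715]
tcp_rot: [180.0, 0.3, 18.7]
wrist_force: [0.2, 0.3, -0.6]
opening: 0.0855
```

Call:
send_rows(
  plan=[
    [[0,0,-0.16],[0,0,0],-1],
    [[0,0,-0.327],[0,0,0],-1],
    [[-0.399,0.949,-0.327],[0,0,0.215],-1],
    [[-0.399,0.949,-0.327],[0,0,0.215],-1],
    [[-0.399,0.949,-0.327],[0,0,0.215],-1],
    [[-0.399,0.949,-0.327],[0,0,0.215],-1],
    [[-0.399,0.949,-0.327],[0,0,0.215],-1],
    [[-0.399,0.949,-0.327],[0,0,0.215],-1],
    [[-0.399,0.949,-0.327],[0,0,0.215],-1],
    [[-0.399,0.949,-0.327],[0,0,0.215],-1],
  ],
)

```text
time: 10.3
ee_pos: [0.4719, -0.0256, 0.1718]
tcp_rot: [-180.0, -0.1, -20.2]
wrist_force: [0.5, 0.6, 0.4]
opening: 0.0855
```

Call:
send_rows(
  plan=[
    [[0,0,0],[0,0,0],-1],
    [[0,0,0],[0,0,0],-1],
    [[0,0,0],[0,0,0],-1],
  ],
)

```text
time: 10.6
ee_pos: [0.4721, -0.023, 0.1713]
tcp_rot: [-180.0, 0.0, -19.9]
wrist_force: [0.7, 0.3, 0.8]
opening: 0.0855
```

```bash
python3 look.py w2; python3 fw.py w2 .472 -.024
```

```text
10.6 [ 0.4721 -0.023   0.1713] [-1.800e+02  1.000e-02 -1.988e+01]
[ 0.4749 -0.0236] -20.81 0.0747
(array([ 0.0098, -0.0016,  0.5174]), array([0.    , 0.0001, 0.0051]))
```

View pics/w2f.png

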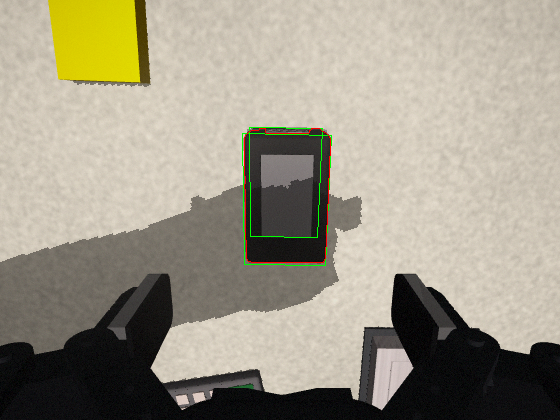

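The fit lies well on brick C at about (287,197). I grasp it, lift, and rock it both ways.

Call:
send_rows(
  plan=[
    [[0.0098,-0.0016,0.3],[0,0,0.005],-1],
    [[0.0098,-0.0016,0.5],[0,0,0.005],-1],
    [[0.0098,-0.0016,0.516],[0,0,0.005],-1],
    [[0.0098,-0.0016,0.516],[0,0,0.005],-1],
    [[0.0098,-0.0016,0.516],[0,0,0.005],1],
    [[0.0098,-0.0016,0.516],[0,0,0.005],1],
    [[0.0098,-0.0016,0.516],[0,0,0.005],1],
    [[0.0098,-0.0016,0.516],[0,0,0.005],1],
    [[0.0098,-0.0016,0.516],[0,0,0.005],1],
    [[0.0098,-0.0016,0.516],[0,0,0.005],1],
  ],
  force=50,
)

```text
time: 11.65
ee_pos: [0.4767, -0.0247, 0.0194]
tcp_rot: [-179.9, -0.2, -20.9]
wrist_force: [-0.9, 1.2, 7.4]
opening: 0.0595
```

Call:
send_rows(
  plan=[
    [[0,0,0],[0,0,0],1],
    [[0,0,-0.1],[0,0,0],1],
    [[0,0,-0.25],[0,0,0],1],
    [[0,0,-0.35],[0,0,0],1],
    [[0,0,-0.35],[0,0,0],1],
  ],
)

```text
time: 12.15
ee_pos: [0.4773, -0.0249, 0.1272]
tcp_rot: [-179.9, -0.5, -20.9]
wrist_force: [0.3, -1.4, -3.0]
opening: 0.0595
```

Call:
send_rows(
  plan=[
    [[0,0,0],[0.045,0,0],1],
    [[0,0,0],[0.09,0,0],1],
    [[0,0,0],[0.14,0,0],1],
    [[0,0,0],[0.14,0,0],1],
    [[0,0,0],[0.14,0,0],1],
    [[0,0,0],[0.14,0,0],1],
    [[0,0,0],[0.1,0,0],1],
    [[0,0,0],[0.05,0,0],1],
    [[0,0,0],[0,0,0],1],
    [[0,0,0],[0,0,0],1],
  ],
)

```text
time: 13.15
ee_pos: [0.4761, -0.022, 0.1224]
tcp_rot: [179.7, -0.1, -20.6]
wrist_force: [0.1, -0.1, -3.6]
opening: 0.0597
```

```bash
python3 tq.py 14
```

```text
13.85 [ 0.4748 -0.025   0.1215] [-179.99   -0.    -20.93] open 0.0596 F [-0.01  0.22  3.73] T [-0.0127  0.0022 -0.0006] sd [0.0369 0.0331 0.0269]
```

Call:
send_rows(
  plan=[
    [[0,0,0],[-0.045,0,0],1],
    [[0,0,0],[-0.09,0,0],1],
    [[0,0,0],[-0.14,0,0],1],
    [[0,0,0],[-0.14,0,0],1],
    [[0,0,0],[-0.14,0,0],1],
    [[0,0,0],[-0.14,0,0],1],
    [[0,0,0],[-0.1,0,0],1],
    [[0,0,0],[-0.05,0,0],1],
    [[0,0,0],[0,0,0],1],
    [[0,0,0],[0,0,0],1],
  ],
)

```text
time: 14.85
ee_pos: [0.4745, -0.0273, 0.1238]
tcp_rot: [-179.7, -0.3, -21.2]
wrist_force: [1.0, -1.0, -2.2]
opening: 0.0595
```

```bash
python3 tq.py 14
```

```text
15.55 [ 0.4748 -0.0245  0.1213] [ 1.7999e+02  2.0000e-02 -2.0880e+01] open 0.0594 F [-0.28 -0.09  3.63] T [-0.0094 -0.0151  0.0097] sd [0.0336 0.0252 0.0328]
```

C's weight also stays central (difference 0.003 Nm). I set it down and go on to A.

Call:
send_rows(
  plan=[
    [[0,0,0.15],[0,0,0],1],
    [[0,0,0.28],[0,0,0],1],
    [[0,0,0.32],[0,0,0],1],
    [[0,0,0.339],[0,0,0],1],
    [[0,0,0.339],[0,0,0],1],
    [[0,0,0.339],[0,0,0],-1],
    [[0,0,0.339],[0,0,0],-1],
    [[0,0,0.339],[0,0,0],-1],
    [[0,0,0.28],[0,0,0],-1],
    [[0,0,0.16],[0,0,0],-1],
  ],
)

```text
time: 16.55
ee_pos: [0.4734, -0.0247, 0.0723]
tcp_rot: [179.9, 0.2, -20.9]
wrist_force: [-0.2, 0.5, 0.3]
opening: 0.0853
```

Call:
send_rows(
  plan=[
    [[0,0,-0.16],[0,0,0],-1],
    [[0,0,-0.327],[0,0,0],-1],
    [[0.363,-0.667,-0.327],[0,0,-0.094],-1],
    [[0.363,-0.667,-0.327],[0,0,-0.094],-1],
    [[0.363,-0.667,-0.327],[0,0,-0.094],-1],
    [[0.363,-0.667,-0.327],[0,0,-0.094],-1],
    [[0.363,-0.667,-0.327],[0,0,-0.094],-1],
    [[0.363,-0.667,-0.327],[0,0,-0.094],-1],
    [[0.363,-0.667,-0.327],[0,0,-0.094],-1],
    [[0.363,-0.667,-0.327],[0,0,-0.094],-1],
  ],
)

```text
time: 17.55
ee_pos: [0.6475, 0.1227, 0.1721]
tcp_rot: [180.0, -0.0, -4.0]
wrist_force: [0.4, -0.4, -0.8]
opening: 0.0857
```

Call:
send_rows(
  plan=[
    [[0,0,0],[0,0,0],-1],
    [[0,0,0],[0,0,0],-1],
  ],
)

```text
time: 17.75
ee_pos: [0.6476, 0.1226, 0.1724]
tcp_rot: [-180.0, -0.1, -4.0]
wrist_force: [-0.2, -0.8, 0.1]
opening: 0.0856
```

```bash
python3 look.py w3; python3 fw.py w3 .648 .124
```

```text
17.75 [0.6476 0.1226 0.1724] [-1.7999e+02 -6.0000e-02 -4.0400e+00]
[0.6518 0.124 ] -6.33 0.0781
(array([ 0.0128, -0.0051,  0.521 ]), array([-0.0001, -0.0003,  0.0128]))
```

View pics/w3f.png

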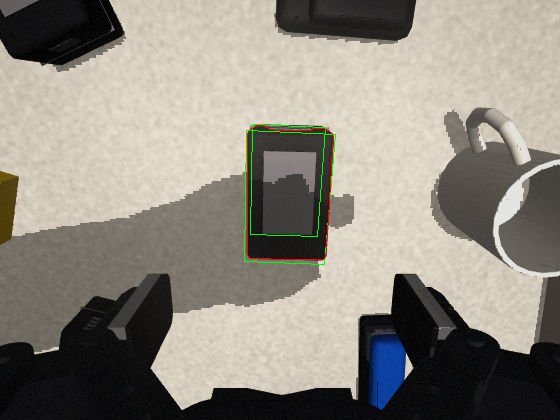

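The fit lies on brick A at about (289,195). The mug base starts near column 435 and the finger backs reach about column 367, so it is clear. I grasp and rock A, logging torque.

Call:
send_rows(
  plan=[
    [[0.0128,-0.005,0.3],[0,0,0.011],-1],
    [[0.0128,-0.005,0.5],[0,0,0.011],-1],
    [[0.0128,-0.005,0.519],[0,0,0.011],-1],
    [[0.0128,-0.005,0.519],[0,0,0.011],-1],
    [[0.0128,-0.005,0.519],[0,0,0.011],1],
    [[0.0128,-0.005,0.519],[0,0,0.011],1],
    [[0.0128,-0.005,0.519],[0,0,0.011],1],
    [[0.0128,-0.005,0.519],[0,0,0.011],1],
    [[0.0128,-0.005,0.519],[0,0,0.011],1],
    [[0.0128,-0.005,0.519],[0,0,0.011],1],
  ],
  force=50,
)

```text
time: 18.8
ee_pos: [0.6537, 0.1248, 0.0195]
tcp_rot: [-179.9, -0.3, -6.0]
wrist_force: [0.2, 0.1, 7.1]
opening: 0.0596
```

Call:
send_rows(
  plan=[
    [[0,0,0],[0,0,0],1],
    [[0,0,-0.1],[0,0,0],1],
    [[0,0,-0.25],[0,0,0],1],
    [[0,0,-0.35],[0,0,0],1],
    [[0,0,-0.35],[0,0,0],1],
  ],
)

```text
time: 19.3
ee_pos: [0.6544, 0.125, 0.128]
tcp_rot: [-179.8, -0.5, -6.0]
wrist_force: [0.4, 0.5, -2.3]
opening: 0.0591
```

Call:
send_rows(
  plan=[
    [[0,0,0],[0.045,0,0],1],
    [[0,0,0],[0.09,0,0],1],
    [[0,0,0],[0.14,0,0],1],
    [[0,0,0],[0.14,0,0],1],
    [[0,0,0],[0.14,0,0],1],
    [[0,0,0],[0.14,0,0],1],
    [[0,0,0],[0.1,0,0],1],
    [[0,0,0],[0.05,0,0],1],
    [[0,0,0],[0,0,0],1],
    [[0,0,0],[0,0,0],1],
  ],
)

```text
time: 20.3
ee_pos: [0.6523, 0.1286, 0.1218]
tcp_rot: [179.7, -0.1, -5.6]
wrist_force: [-0.2, 0.6, -3.7]
opening: 0.0594
```

```bash
python3 tq.py 14
```

```text
21.0 [0.6519 0.1243 0.1209] [-179.99   -0.     -5.99] open 0.0596 F [-0.13  0.18  3.38] T [-0.0149 -0.0144  0.0043] sd [0.0376 0.0257 0.0271]
```

Call:
send_rows(
  plan=[
    [[0,0,0],[-0.045,0,0],1],
    [[0,0,0],[-0.09,0,0],1],
    [[0,0,0],[-0.14,0,0],1],
    [[0,0,0],[-0.14,0,0],1],
    [[0,0,0],[-0.14,0,0],1],
    [[0,0,0],[-0.14,0,0],1],
    [[0,0,0],[-0.1,0,0],1],
    [[0,0,0],[-0.05,0,0],1],
    [[0,0,0],[0,0,0],1],
    [[0,0,0],[0,0,0],1],
  ],
)

```text
time: 22.0
ee_pos: [0.6524, 0.1208, 0.1242]
tcp_rot: [-179.7, -0.3, -6.3]
wrist_force: [1.3, -0.2, -2.9]
opening: 0.0596
```

```bash
python3 tq.py 14
```

```text
22.7 [0.6519 0.1248 0.1207] [ 1.7999e+02  1.0000e-02 -5.9400e+00] open 0.0593 F [ 0.08 -0.04  3.51] T [-0.0005  0.013   0.0013] sd [0.037  0.0306 0.0319]
```

A shows no offset after fast levelling either, so none of the three gave a signal. The core may have rolled back during levelling. I repeat on A and measure at a small residual tilt, where the core must stay at the low end.

Call:
send_rows(
  plan=[
    [[0,0,0],[0.045,0,0],1],
    [[0,0,0],[0.09,0,0],1],
    [[0,0,0],[0.14,0,0],1],
    [[0,0,0],[0.14,0,0],1],
    [[0,0,0],[0.14,0,0],1],
    [[0,0,0],[0.12,0,0],1],
    [[0,0,0],[0.09,0,0],1],
    [[0,0,0],[0.06,0,0],1],
    [[0,0,0],[0.04,0,0],1],
    [[0,0,0],[0.03,0,0],1],
  ],
)

```text
time: 23.7
ee_pos: [0.6523, 0.1267, 0.1219]
tcp_rot: [-174.9, -0.1, -5.8]
wrist_force: [0.0, 0.4, -3.4]
opening: 0.0595
```

```bash
python3 tq.py 16
```

```text
24.5 [0.6519 0.1244 0.1209] [-174.6    -0.     -5.98] open 0.0594 F [0.09 0.21 3.57] T [-0.1477 -0.0181 -0.0002] sd [0.036  0.0377 0.0312]
```

Call:
send_rows(
  plan=[
    [[0,0,0],[-0.045,0,0],1],
    [[0,0,0],[-0.09,0,0],1],
    [[0,0,0],[-0.14,0,0],1],
    [[0,0,0],[-0.17,0,0],1],
    [[0,0,0],[-0.17,0,0],1],
    [[0,0,0],[-0.17,0,0],1],
    [[0,0,0],[-0.13,0,0],1],
    [[0,0,0],[-0.1,0,0],1],
    [[0,0,0],[-0.07,0,0],1],
    [[0,0,0],[-0.06,0,0],1],
  ],
)

```text
time: 25.5
ee_pos: [0.6524, 0.1221, 0.1233]
tcp_rot: [174.9, -0.2, -6.1]
wrist_force: [-0.1, 0.3, -3.1]
opening: 0.0593
```

```bash
python3 tq.py 16
```

```text
26.3 [0.6519 0.1247 0.1208] [174.59   0.    -5.95] open 0.0594 F [ 0.24 -0.26  3.25] T [ 0.1435  0.0104 -0.0117] sd [0.0293 0.0383 0.0269]
```

Call:
send_rows(
  plan=[
    [[0,0,0],[-0.045,0,0],1],
    [[0,0,0],[-0.09,0,0],1],
    [[0,0,0],[-0.11,0,0],1],
    [[0,0,0],[-0.11,0,0],1],
    [[0,0,0],[-0.11,0,0],1],
  ],
)

```text
time: 26.8
ee_pos: [0.652, 0.1249, 0.1205]
tcp_rot: [154.9, 0.0, -5.9]
wrist_force: [0.4, -0.2, -2.9]
opening: 0.0594
```

```bash
python3 tq.py 8
```

```text
27.2 [0.6519 0.1241 0.1214] [ 1.5484e+02 -3.0000e-02 -6.0100e+00] open 0.0594 F [-0.12 -1.1   3.24] T [ 0.6359  0.0041 -0.0055] sd [0.0434 0.0345 0.0242]
```

Call:
send_rows(
  plan=[
    [[0,0,0],[0.045,0,0],1],
    [[0,0,0],[0.09,0,0],1],
    [[0,0,0],[0.14,0,0],1],
    [[0,0,0],[0.185,0,0],1],
    [[0,0,0],[0.23,0,0],1],
    [[0,0,0],[0.28,0,0],1],
    [[0,0,0],[0.28,0,0],1],
    [[0,0,0],[0.28,0,0],1],
  ],
)

```text
time: 28.0
ee_pos: [0.6517, 0.1232, 0.1206]
tcp_rot: [-155.0, 0.0, -6.1]
wrist_force: [-0.3, 0.3, -3.2]
opening: 0.0594
```

```bash
python3 tq.py 8
```

```text
28.4 [0.6519 0.1253 0.121 ] [-1.5483e+02 -1.0000e-02 -5.9000e+00] open 0.0594 F [0.06 0.94 3.03] T [-0.6527  0.0173 -0.021 ] sd [0.0212 0.0297 0.0398]
```

A is sound. Tilted torque fits b·sinθ alone with b = 1.51, giving an end offset of 0.004 ± 0.008 Nm against 0.038 expected. So this tilted test is the reliable one, with ±5.4° reading 0.146 when sound and about 0.183 when faulty. I put A back and retest C.

Call:
send_rows(
  plan=[
    [[0,0,0],[-0.045,0,0],1],
    [[0,0,0],[-0.09,0,0],1],
    [[0,0,0],[-0.13,0,0],1],
    [[0,0,0],[-0.14,0,0],1],
    [[0,0,0],[-0.14,0,0],1],
    [[0,0,0],[-0.14,0,0],1],
  ],
)

```text
time: 29.0
ee_pos: [0.6518, 0.125, 0.1207]
tcp_rot: [-179.9, 0.0, -5.9]
wrist_force: [-0.3, -0.3, -3.1]
opening: 0.0595
```

Call:
send_rows(
  plan=[
    [[0,0,0.15],[0,0,0],1],
    [[0,0,0.28],[0,0,0],1],
    [[0,0,0.32],[0,0,0],1],
    [[0,0,0.339],[0,0,0],1],
    [[0,0,0.339],[0,0,0],1],
    [[0,0,0.339],[0,0,0],-1],
    [[0,0,0.339],[0,0,0],-1],
    [[0,0,0.339],[0,0,0],-1],
    [[0,0,0.28],[0,0,0],-1],
    [[0,0,0.16],[0,0,0],-1],
  ],
)

```text
time: 30.0
ee_pos: [0.6504, 0.1242, 0.0708]
tcp_rot: [179.9, 0.3, -6.0]
wrist_force: [0.1, 0.6, -0.1]
opening: 0.0855
```

Call:
send_rows(
  plan=[
    [[0,0,-0.16],[0,0,0],-1],
    [[0,0,-0.327],[0,0,0],-1],
    [[-0.535,0.557,-0.327],[0,0,0.083],-1],
    [[-0.535,0.557,-0.327],[0,0,0.083],-1],
    [[-0.535,0.557,-0.327],[0,0,0.083],-1],
    [[-0.535,0.557,-0.327],[0,0,0.083],-1],
    [[-0.535,0.557,-0.327],[0,0,0.083],-1],
    [[-0.535,0.557,-0.327],[0,0,0.083],-1],
    [[-0.535,0.557,-0.327],[0,0,0.083],-1],
  ],
)

```text
time: 30.9
ee_pos: [0.4751, -0.0253, 0.1719]
tcp_rot: [-179.9, -0.1, -21.0]
wrist_force: [0.4, 1.1, -0.2]
opening: 0.0856
```

```bash
python3 look.py w4; python3 fw.py w4 .475 -.024
```

```text
30.9 [ 0.4751 -0.0253  0.1719] [-1.7995e+02 -1.1000e-01 -2.0970e+01]
[ 0.4753 -0.0243] -20.3 0.0732
(array([-0.002 , -0.0012,  0.5186]), array([-0.0002, -0.0005, -0.0035]))
```

Call:
send_rows(
  plan=[
    [[0,0,0.16],[0,0,0],-1],
    [[0,0,0.32],[0,0,0],-1],
    [[0,0,0.48],[0,0,0],-1],
    [[0,0,0.515],[0,0,0],-1],
    [[0,0,0.515],[0,0,0],1],
    [[0,0,0.515],[0,0,0],1],
    [[0,0,0.515],[0,0,0],1],
    [[0,0,0.515],[0,0,0],1],
    [[0,0,0.515],[0,0,0],1],
  ],
  force=50,
)

```text
time: 31.85
ee_pos: [0.4765, -0.0249, 0.0188]
tcp_rot: [-179.9, -0.2, -20.9]
wrist_force: [-0.6, 1.2, 8.0]
opening: 0.0591
```

Call:
send_rows(
  plan=[
    [[0,0,0],[0,0,0],1],
    [[0,0,-0.1],[0,0,0],1],
    [[0,0,-0.25],[0,0,0],1],
    [[0,0,-0.35],[0,0,0],1],
    [[0,0,-0.35],[0,0,0],1],
  ],
)

```text
time: 32.35
ee_pos: [0.4772, -0.0252, 0.1267]
tcp_rot: [-179.9, -0.4, -20.9]
wrist_force: [0.7, -0.1, -3.3]
opening: 0.0594
```

Call:
send_rows(
  plan=[
    [[0,0,0],[0.045,0,0],1],
    [[0,0,0],[0.09,0,0],1],
    [[0,0,0],[0.14,0,0],1],
    [[0,0,0],[0.14,0,0],1],
    [[0,0,0],[0.14,0,0],1],
    [[0,0,0],[0.12,0,0],1],
    [[0,0,0],[0.09,0,0],1],
    [[0,0,0],[0.06,0,0],1],
    [[0,0,0],[0.04,0,0],1],
    [[0,0,0],[0.03,0,0],1],
  ],
)

```text
time: 33.35
ee_pos: [0.4756, -0.0236, 0.122]
tcp_rot: [-174.9, -0.1, -20.7]
wrist_force: [-0.9, -0.2, -4.0]
opening: 0.0593
```

```bash
python3 tq.py 14
```

```text
34.05 [ 0.4749 -0.0252  0.1215] [-174.6    -0.    -20.93] open 0.0595 F [0.06 0.13 3.6 ] T [-0.1477 -0.0177 -0.0047] sd [0.0307 0.0415 0.0292]
```

Call:
send_rows(
  plan=[
    [[0,0,0],[-0.045,0,0],1],
    [[0,0,0],[-0.09,0,0],1],
    [[0,0,0],[-0.14,0,0],1],
    [[0,0,0],[-0.17,0,0],1],
    [[0,0,0],[-0.17,0,0],1],
    [[0,0,0],[-0.17,0,0],1],
    [[0,0,0],[-0.13,0,0],1],
    [[0,0,0],[-0.1,0,0],1],
    [[0,0,0],[-0.07,0,0],1],
    [[0,0,0],[-0.06,0,0],1],
  ],
)

```text
time: 35.05
ee_pos: [0.4748, -0.0265, 0.1232]
tcp_rot: [174.9, -0.2, -21.1]
wrist_force: [-0.6, -0.1, -3.5]
opening: 0.0594
```

```bash
python3 tq.py 14
```

```text
35.75 [ 0.4749 -0.0248  0.1213] [ 1.7459e+02  2.0000e-02 -2.0880e+01] open 0.0594 F [ 0.08 -0.27  3.61] T [ 0.1346  0.0083 -0.0094] sd [0.0298 0.0281 0.0197]
```

C is sound too (0.141). By elimination B is faulty, but it needs confirming by its own signal. I put C back and regrasp B.

Call:
send_rows(
  plan=[
    [[0,0,0],[0.03,0,0],1],
    [[0,0,0],[0.03,0,0],1],
    [[0,0,0],[0.03,0,0],1],
  ],
)

```text
time: 36.05
ee_pos: [0.4747, -0.0256, 0.1216]
tcp_rot: [179.9, -0.0, -21.0]
wrist_force: [0.2, -0.3, -3.5]
opening: 0.0594
```

Call:
send_rows(
  plan=[
    [[0,0,0.15],[0,0,0],1],
    [[0,0,0.28],[0,0,0],1],
    [[0,0,0.32],[0,0,0],1],
    [[0,0,0.341],[0,0,0],1],
    [[0,0,0.341],[0,0,0],1],
    [[0,0,0.341],[0,0,0],-1],
    [[0,0,0.341],[0,0,0],-1],
    [[0,0,0.341],[0,0,0],-1],
    [[0,0,0.28],[0,0,0],-1],
    [[0,0,0.16],[0,0,0],-1],
  ],
)

```text
time: 37.05
ee_pos: [0.4735, -0.0249, 0.0724]
tcp_rot: [179.9, 0.2, -20.9]
wrist_force: [0.7, 0.5, -0.0]
opening: 0.0849
```

Call:
send_rows(
  plan=[
    [[0,0,-0.16],[0,0,0],-1],
    [[0,0,-0.327],[0,0,0],-1],
    [[-0.308,-0.984,-0.327],[0,0,-0.22],-1],
    [[-0.308,-0.984,-0.327],[0,0,-0.22],-1],
    [[-0.308,-0.984,-0.327],[0,0,-0.22],-1],
    [[-0.308,-0.984,-0.327],[0,0,-0.22],-1],
    [[-0.308,-0.984,-0.327],[0,0,-0.22],-1],
    [[-0.308,-0.984,-0.327],[0,0,-0.22],-1],
    [[-0.308,-0.984,-0.327],[0,0,-0.22],-1],
    [[-0.308,-0.984,-0.327],[0,0,-0.22],-1],
  ],
)

```text
time: 38.05
ee_pos: [0.4937, 0.2853, 0.1714]
tcp_rot: [180.0, 0.0, 18.8]
wrist_force: [-0.0, -0.4, -0.4]
opening: 0.0855
```

```bash
python3 look.py w5; python3 fw.py w5 .494 .284
```

```text
38.05 [0.4937 0.2853 0.1714] [1.7999e+02 2.0000e-02 1.8840e+01]
[0.4939 0.2841] 18.21 0.0764
(array([ 0.0006, -0.0009,  0.5188]), array([0.0001, 0.0001, 0.003 ]))
```

Call:
send_rows(
  plan=[
    [[0,0,0.16],[0,0,0],-1],
    [[0,0,0.32],[0,0,0],-1],
    [[0,0,0.48],[0,0,0],-1],
    [[0,0,0.515],[0,0,0],-1],
    [[0,0,0.515],[0,0,0],1],
    [[0,0,0.515],[0,0,0],1],
    [[0,0,0.515],[0,0,0],1],
    [[0,0,0.515],[0,0,0],1],
    [[0,0,0.515],[0,0,0],1],
  ],
  force=50,
)

```text
time: 39.0
ee_pos: [0.4954, 0.2842, 0.02]
tcp_rot: [-180.0, -0.2, 18.7]
wrist_force: [-0.1, -3.6, 7.5]
opening: 0.0595
```

Call:
send_rows(
  plan=[
    [[0,0,0],[0,0,0],1],
    [[0,0,-0.1],[0,0,0],1],
    [[0,0,-0.25],[0,0,0],1],
    [[0,0,-0.35],[0,0,0],1],
    [[0,0,-0.35],[0,0,0],1],
  ],
)

```text
time: 39.5
ee_pos: [0.4961, 0.285, 0.1283]
tcp_rot: [-179.9, -0.5, 18.7]
wrist_force: [0.1, -0.8, -2.8]
opening: 0.0597
```

Call:
send_rows(
  plan=[
    [[0,0,0],[0.045,0,0],1],
    [[0,0,0],[0.09,0,0],1],
    [[0,0,0],[0.14,0,0],1],
    [[0,0,0],[0.14,0,0],1],
    [[0,0,0],[0.14,0,0],1],
    [[0,0,0],[0.12,0,0],1],
    [[0,0,0],[0.09,0,0],1],
    [[0,0,0],[0.06,0,0],1],
    [[0,0,0],[0.04,0,0],1],
    [[0,0,0],[0.03,0,0],1],
  ],
)

```text
time: 40.5
ee_pos: [0.4935, 0.2856, 0.123]
tcp_rot: [-174.9, -0.1, 18.9]
wrist_force: [0.2, -0.1, -3.3]
opening: 0.0594
```

```bash
python3 tq.py 14
```

```text
41.2 [0.494  0.2836 0.1221] [-174.6     0.     18.67] open 0.0592 F [-0.2   0.53  3.55] T [-0.1246 -0.0161  0.0105] sd [0.0313 0.0273 0.0175]
```

Call:
send_rows(
  plan=[
    [[0,0,0],[-0.045,0,0],1],
    [[0,0,0],[-0.09,0,0],1],
    [[0,0,0],[-0.14,0,0],1],
    [[0,0,0],[-0.17,0,0],1],
    [[0,0,0],[-0.17,0,0],1],
    [[0,0,0],[-0.17,0,0],1],
    [[0,0,0],[-0.13,0,0],1],
    [[0,0,0],[-0.1,0,0],1],
    [[0,0,0],[-0.07,0,0],1],
    [[0,0,0],[-0.06,0,0],1],
  ],
)

```text
time: 42.2
ee_pos: [0.4951, 0.2821, 0.1241]
tcp_rot: [174.9, -0.2, 18.5]
wrist_force: [-0.3, 0.5, -4.0]
opening: 0.0592
```

```bash
python3 tq.py 14
```

```text
Traceback (most recent call last):
  File "tq.py", line 8, in <module>
    if __name__=="__main__": import sys; tq(int((sys.argv+[10])[1]) if len(sys.argv)>1 else 10)
                                         ~~^^^^^^^^^^^^^^^^^^^^^^^^^^^^^^^^^^^^^^^^^^^^^^^^^^^^
  File "tq.py", line 6, in tq
    camera("top"); o=sensors.get_obs(); R=Ro.from_euler("xyz",o["tcp_rot"],degrees=True); F.append(R.inv().apply(o["wrist_force"]));T.append(R.inv().apply(o["torque"]))
    ~~~~~~^^^^^^^
ValueError: 200 camera calls are used up
```

All 200 camera calls are gone, because I used them as time steps for torque sampling. The pictures saved so far must do for the cradle. B's + side already reads 0.125 against 0.148 for both sound bricks. The sign fits, since a core at the low end lowers the magnitude. I sample the − side with hold rows and state readings.

Call:
send_rows(
  plan=[
    [[0,0,0],[0,0,0],1],
    [[0,0,0],[0,0,0],1],
    [[0,0,0],[0,0,0],1],
  ],
)

```text
time: 42.75
ee_pos: [0.4937, 0.2841, 0.1218]
tcp_rot: [174.6, 0.0, 18.7]
wrist_force: [-0.2, 0.1, -4.1]
opening: 0.0596
```

```bash
cat > s.py <<'E'
from workcell import sensors
from scipy.spatial.transform import Rotation as Ro
import json
o=sensors.get_obs(); R=Ro.from_euler("xyz",o["tcp_rot"],degrees=True)
print(round(o["time"],2),o["tcp_rot"][0].round(1),"T",R.inv().apply(o["torque"]).round(4),"F",R.inv().apply(o["wrist_force"]).round(2))
E
python3 s.py
```

```text
42.75 174.6 T [0.1373 0.0245 0.0015] F [-0.13 -0.51  4.05]
```

Call:
send_rows(
  plan=[
    [[0,0,0],[0,0,0],1],
  ],
)

```text
time: 42.85
ee_pos: [0.4938, 0.284, 0.1219]
tcp_rot: [174.6, 0.0, 18.7]
wrist_force: [0.6, -0.4, -3.4]
opening: 0.0595
```

```bash
python3 s.py
```

```text
42.85 174.6 T [ 0.082  -0.0254  0.0279] F [0.44 0.26 3.48]
```

Call:
send_rows(
  plan=[
    [[0,0,0],[0,0,0],1],
  ],
)

```text
time: 42.95
ee_pos: [0.4938, 0.2839, 0.122]
tcp_rot: [174.6, 0.0, 18.7]
wrist_force: [0.3, -0.1, -3.9]
opening: 0.0596
```

```bash
python3 s.py
```

```text
42.95 174.6 T [ 0.1255 -0.0359  0.0591] F [ 0.24 -0.21  3.91]
```

Call:
send_rows(
  plan=[
    [[0,0,0],[0,0,0],1],
  ],
)

```text
time: 43.05
ee_pos: [0.4939, 0.2838, 0.122]
tcp_rot: [174.6, 0.0, 18.7]
wrist_force: [0.4, -0.3, -3.6]
opening: 0.059
```

```bash
python3 s.py
```

```text
43.05 174.6 T [ 0.1044 -0.0433 -0.0035] F [0.3  0.13 3.58]
```

Call:
send_rows(
  plan=[
    [[0,0,0],[0,0,0],1],
  ],
)

```text
time: 43.15
ee_pos: [0.4939, 0.2838, 0.1221]
tcp_rot: [174.6, 0.0, 18.7]
wrist_force: [-0.5, 0.2, -3.6]
opening: 0.0595
```

```bash
python3 s.py
```

```text
43.15 174.6 T [ 0.1031  0.0247 -0.0497] F [-0.38 -0.69  3.59]
```

Call:
send_rows(
  plan=[
    [[0,0,0],[0,0,0],1],
  ],
)

```text
time: 43.25
ee_pos: [0.4939, 0.2838, 0.1221]
tcp_rot: [174.6, -0.0, 18.7]
wrist_force: [-0.5, 0.1, -3.2]
opening: 0.0595
```

```bash
python3 s.py
```

```text
43.25 174.6 T [0.125  0.0321 0.0067] F [-0.46 -0.57  3.19]
```

Call:
send_rows(
  plan=[
    [[0,0,0],[0,0,0],1],
  ],
)

```text
time: 43.35
ee_pos: [0.4939, 0.2837, 0.1221]
tcp_rot: [174.6, -0.0, 18.7]
wrist_force: [0.1, -0.4, -3.9]
opening: 0.059
```

```bash
python3 s.py
```

```text
43.35 174.6 T [0.1005 0.0218 0.0226] F [-0.07  0.02  3.88]
```

Call:
send_rows(
  plan=[
    [[0,0,0],[0,0,0],1],
  ],
)

```text
time: 43.45
ee_pos: [0.4939, 0.2837, 0.1221]
tcp_rot: [174.6, 0.0, 18.7]
wrist_force: [-0.2, 1.2, -3.9]
opening: 0.0592
```

```bash
python3 s.py
```

```text
43.45 174.6 T [ 0.1446 -0.0232 -0.0629] F [ 0.23 -1.56  3.76]
```

Call:
send_rows(
  plan=[
    [[0,0,0],[0,0,0],1],
  ],
)

```text
time: 43.55
ee_pos: [0.4939, 0.2837, 0.1221]
tcp_rot: [174.6, 0.0, 18.7]
wrist_force: [0.1, 0.2, -3.0]
opening: 0.0594
```

```bash
python3 s.py
```

```text
43.55 174.6 T [ 0.1016 -0.0522  0.0234] F [ 0.14 -0.45  2.94]
```

Call:
send_rows(
  plan=[
    [[0,0,0],[0,0,0],1],
  ],
)

```text
time: 43.65
ee_pos: [0.4939, 0.2837, 0.1221]
tcp_rot: [174.6, 0.0, 18.7]
wrist_force: [0.0, -0.2, -4.6]
opening: 0.0593
```

```bash
python3 s.py
```

```text
43.65 174.6 T [ 0.1099 -0.0282 -0.058 ] F [-0.03 -0.24  4.57]
```

```bash
cat > cr.py <<'E'
from h import *
ct=get_calibration("top"); cs=get_calibration("scene")
t=cv2.imread("pics/top.png"); s=cv2.imread("pics/scene.png")
w=np.load("pics/w2.npy",allow_pickle=True)[0]; wi=cv2.imread("pics/w2.png"); w4=cv2.imread("pics/w4.png"); wc4=np.load("pics/w4.npy",allow_pickle=True)[0]
S=[]
for im,c,px in((t,ct,None),(s,cs,None)):
    q=proj(c,[.523,-.26,.015])[0]; x,y=int(q[0]),int(q[1]); S.append(cv2.resize(im[y-40:y+40,x-50:x+50],(400,320),interpolation=cv2.INTER_CUBIC)); print(x,y)
cv2.imwrite("pics/cr.png",np.vstack([np.hstack(S),np.hstack([cv2.resize(i[320:420,300:400],(400,280)) for i in(wi,w4)])]))
E
python3 cr.py
```

```text
410 215
199 144
```

View pics/cr.png

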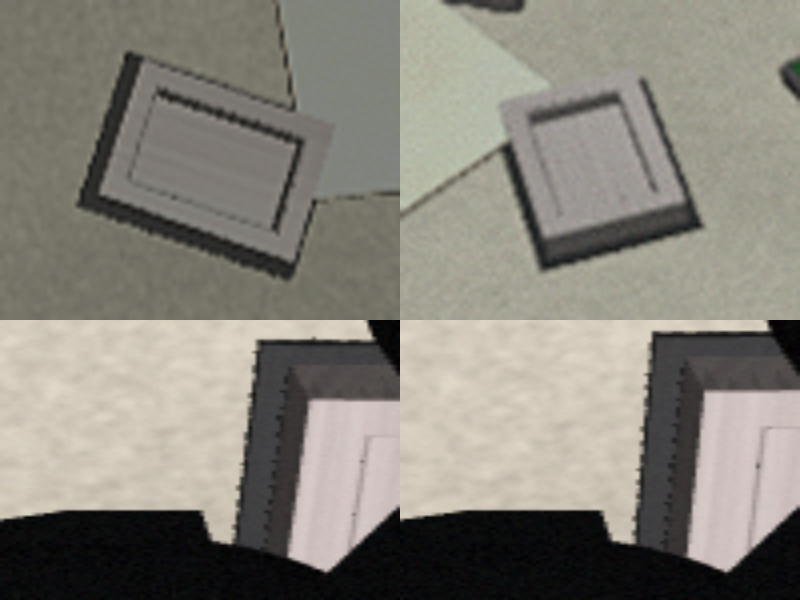

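B's − side mean is 0.113 (ten readings), giving an antisymmetric part of 0.119 against 0.146 and 0.141 for A and C. B's weight runs to the low end both ways, so B is the faulty one. The crops show the cradle from the top and scene cameras, and its near corner in the two wrist pictures at about (377,349) and (376,345). I fit its pose from all of these, correcting the fixed cameras by the now-known brick poses.

```bash
cat > cf.py <<'E'
from h import *
from scipy.ndimage import map_coordinates, gaussian_filter
ct=get_calibration("top"); cs=get_calibration("scene")
W=lambda n:(np.load(f"pics/{n}.npy",allow_pickle=True)[0],cv2.imread(f"pics/{n}.png"))
V={"top":(ct,cv2.imread("pics/top.png")),"scene":(cs,cv2.imread("pics/scene.png")),"w2":W("w2"),"w4":W("w4")}
def edges(c,p,sx,sy,z,off,step=.002,half=None):
    B=box(p,sx,sy,z,z)[:4]; out=[]
    for i in range(4):
        a,b=B[i],B[(i+1)%4]; n=int(np.hypot(*(b-a)[:2])/step); P=a+(b-a)*np.linspace(.03,.97,n)[:,None]
        q=proj(c,P)+off; d=q[-1]-q[0]; d/=np.hypot(*d); out.append((q,np.array([-d[1],d[0]])))
    return out
def score(v,p,feats,off,mask,w=1.0):
    im=G[v]; s=0;k=0
    for f in feats:
        for q,n in edges(V[v][0],p,*f,off):
            if mask is not None: q=q[mask(q)]
            if len(q)<4: continue
            g=lambda d: map_coordinates(im,[(q+d*n)[:,1],(q+d*n)[:,0]],order=1,mode="nearest")
            s+=np.abs((g(.8)-g(-.8)).sum()); k+=len(q)
    return s/max(k,1)
def run(vs,p0,feats,offs,masks,sg):
    for v in vs: G[v]=gaussian_filter(V[v][1].mean(2),sg)
    f=lambda p:-sum(score(v,p,feats,offs.get(v,np.zeros(2)),masks.get(v)) for v in vs)
    b=np.array(p0,float)
    for _ in range(3):
        r=minimize(f,b,method="Nelder-Mead",options=dict(initial_simplex=b+np.array([[0,0,0],[.004,0,0],[0,.004,0],[0,0,.03]]),xatol=1e-5,fatol=1e-4)); b=r.x
    return b,-r.fun
G={}
known={"A":(.6519,.1246,np.radians(-6)),"B":(.4938,.2842,np.radians(18.7)),"C":(.4748,-.0247,np.radians(-20.9))}
offs={}
for v in("top","scene"):
    G[v]=gaussian_filter(V[v][1].mean(2),.7); D=[]
    for n,p in known.items():  # brick silhouettes against pixel shift
        im=V[v][1]; c=V[v][0]; m=(im.max(2)<75).astype(np.uint8); m=cv2.morphologyEx(local(m,c,p),cv2.MORPH_OPEN,np.ones((2,2)))
        _,l,st,_=cv2.connectedComponentsWithStats(m); m=(l==1+st[1:,4].argmax()).astype(np.uint8)
        cn,_=cv2.findContours(m,cv2.RETR_EXTERNAL,cv2.CHAIN_APPROX_NONE); cv2.drawContours(m,cn,-1,1,-1)
        def cost(d):
            c2=dict(c); c2["cx"]+=d[0]; c2["cy"]+=d[1]; return np.abs(sil(c2,box(p,.06,.096,0,.058),m.shape)-m).sum()
        D.append(minimize(cost,[0,0],method="Nelder-Mead",options=dict(initial_simplex=[[0,0],[2,0],[0,2]])).x)
    print(v,np.round(D,2).tolist()); offs[v]=np.mean(D,0)
mk=lambda q:(q[:,0]<397)&(q[:,1]<400)&(q[:,1]<348+100)
masks={"w2":lambda q:(q[:,0]<398)&(q[:,1]<392),"w4":lambda q:(q[:,0]<398)&(q[:,1]<392)}
p0=[.523,-.26,np.radians(-19.3)]
F=[(.095,.131,.022)]
for vs,sg in((["top"],.7),(["scene"],.7),(["top","scene"],.7)):
    p,f=run(vs,p0,F,offs,masks,sg); print(vs,p[:2].round(4),np.degrees(p[2]).round(2),round(f,1)); 
    if len(vs)==2: pj=p
for v,cor in(("w2",(377,348.6)),("w4",(376,345))):
    print(v,"corner px->world",unproj(V[v][0],cor,.022).round(4),"model corners",box(pj,.095,.131,.022,.022)[:4,:2].round(4).tolist(), proj(V[v][0],box(pj,.095,.131,.022,.022)[3])[0].round(1))
p,f=run(["top","scene","w2","w4"],pj,F,offs,masks,.7); print("all",p[:2].round(4),np.degrees(p[2]).round(2),f)
S=[]
for v,(x,y,w,h) in dict(top=(360,175,100,80),scene=(149,104,100,80),w2=(300,320,100,80),w4=(300,320,100,80)).items():
    g=cv2.resize(V[v][1][y:y+h,x:x+w],(400,320),interpolation=cv2.INTER_CUBIC)
    for f,col in(((.095,.131,.022),(0,255,0)),((.063,.099,.022),(0,0,255))):
        q=(proj(V[v][0],box(p,*f,f[2])[:4])+offs.get(v,0)-[x,y]+.5)*4; cv2.polylines(g,[np.round(q).astype(int)],True,col,1)
    S.append(g)
cv2.imwrite("pics/cf.png",np.vstack([np.hstack(S[:2]),np.hstack(S[2:])])[:600])
E
python3 cf.py
```

```text
top [[1.28, 1.63], [1.2, 2.16], [-0.2, 1.45]]
scene [[0.72, 0.94], [1.4, 1.42], [1.48, 1.0]]
['top'] [ 0.5283 -0.2653] -20.56 32.3
['scene'] [ 0.5325 -0.258 ] -20.7 36.5
['top', 'scene'] [ 0.5327 -0.2559] -20.49 62.2
w2 corner px->world [ 0.5034 -0.1921  0.022 ] model corners [[0.4653, -0.3007], [0.5543, -0.3339], [0.6001, -0.2112], [0.5111, -0.178]] [381.  333.6]
w4 corner px->world [ 0.5039 -0.1916  0.022 ] model corners [[0.4653, -0.3007], [0.5543, -0.3339], [0.6001, -0.2112], [0.5111, -0.178]] [379.3 330.5]
all [ 0.5304 -0.2565] -19.73 174.1034476207029
```

View pics/cf.png

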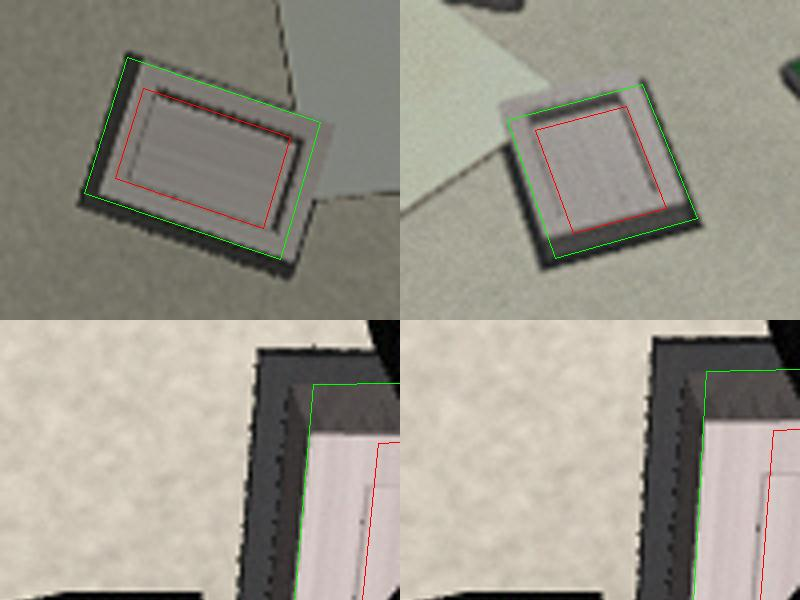

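The fit locked onto the base and shadow edge: the green outline misses the top face. I restart from the wrist-measured corner (0.5036, −0.1918), adding the pocket rim as a feature.

```bash
sed -i 's/^p0=.*/p0=[.5258,-.2696,np.radians(-20)]/; s/^p,f=run(\["top","scene","w2","w4"\],pj.*/R=[run(["w2","w4","top","scene"],[p0[0],p0[1],np.radians(y)],F,offs,masks,.7) for y in (-21,-20,-19,-18)]\nfor r in R: print("all",r[0][:2].round(4),np.degrees(r[0][2]).round(2),round(r[1],1))\np,f=max(R,key=lambda r:r[1])/' cf.py; python3 cf.py
```

```text
top [[1.28, 1.63], [1.2, 2.16], [-0.2, 1.45]]
scene [[0.72, 0.94], [1.4, 1.42], [1.48, 1.0]]
['top'] [ 0.5283 -0.2653] -20.56 32.3
['scene'] [ 0.5266 -0.2734] -20.52 37.2
['top', 'scene'] [ 0.529  -0.2656] -20.65 59.6
w2 corner px->world [ 0.5034 -0.1921  0.022 ] model corners [[0.4615, -0.3101], [0.5504, -0.3436], [0.5966, -0.2211], [0.5077, -0.1876]] [380.2 343.2]
w4 corner px->world [ 0.5039 -0.1916  0.022 ] model corners [[0.4615, -0.3101], [0.5504, -0.3436], [0.5966, -0.2211], [0.5077, -0.1876]] [378.7 340.1]
all [ 0.5257 -0.2694] -19.88 220.9
all [ 0.5257 -0.2694] -19.88 220.9
all [ 0.5257 -0.2694] -19.88 220.9
all [ 0.5257 -0.2694] -19.88 220.9
```

View pics/cf.png

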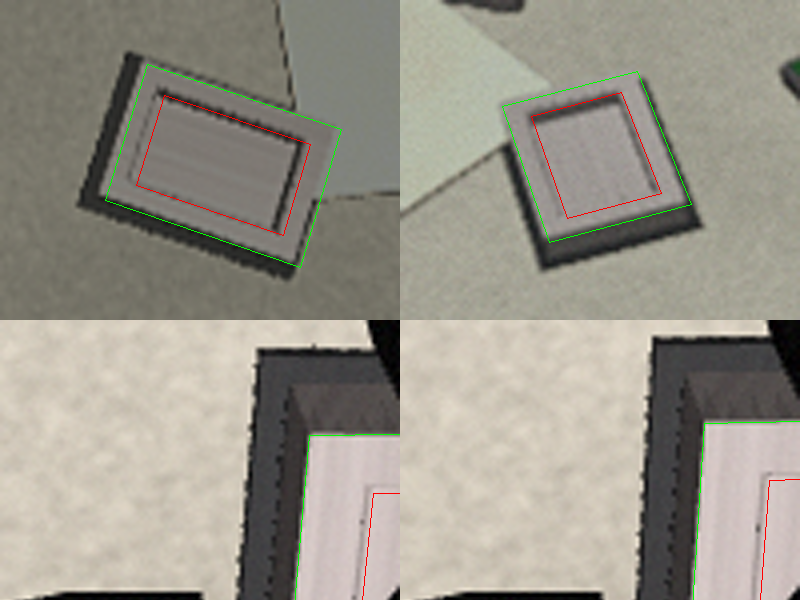

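The green outline now lies on the block's top face in both wrist views and the scene. The top view is about 2 px off, in line with that camera's drift across the desk. Pocket centre is (0.5257, −0.2694), yaw −20°. Now I level B and carry it over.

Call:
send_rows(
  plan=[
    [[0,0,0],[0.03,0,0],1],
    [[0,0,0],[0.03,0,0],1],
    [[0,0,0],[0.03,0,0],1],
  ],
)

```text
time: 43.95
ee_pos: [0.4941, 0.2831, 0.1222]
tcp_rot: [179.9, -0.0, 18.6]
wrist_force: [0.0, 0.4, -3.5]
opening: 0.0594
```

Call:
send_rows(
  plan=[
    [[-0.05,0.15,-0.05],[0,0,0.045],1],
    [[-0.246,0.891,-0.05],[0,0,0.2156],1],
    [[-0.246,0.891,-0.05],[0,0,0.2156],1],
    [[-0.246,0.891,-0.05],[0,0,0.2156],1],
    [[-0.246,0.891,-0.05],[0,0,0.2156],1],
    [[-0.246,0.891,-0.05],[0,0,0.2156],1],
    [[-0.246,0.891,-0.05],[0,0,0.2156],1],
    [[-0.246,0.891,-0.05],[0,0,0.2156],1],
    [[-0.246,0.891,-0.05],[0,0,0.2156],1],
  ],
)

```text
time: 44.85
ee_pos: [0.5097, 0.0077, 0.137]
tcp_rot: [180.0, 0.0, -20.1]
wrist_force: [-0.4, -1.1, -3.2]
opening: 0.0594
```

```bash
cat > g.py <<'E'
from mv import *; from workcell import sensors; import sys
o=sensors.get_obs(); print(round(o["time"],2),o["ee_pos"].round(4),o["tcp_rot"].round(2),"open",round(o["opening"],4),"F",o["wrist_force"].round(1),"T",o["torque"].round(3)); a=[float(v) for v in sys.argv[1:]]
print(go((o["ee_pos"],o["tcp_rot"]),(a[:3],[180,0,a[3]])))
E
python3 g.py .5255 -.2698 .137 -20.1
```

```text
44.85 [0.5097 0.0077 0.137 ] [179.97   0.   -20.06] open 0.0594 F [-0.4 -1.1 -3.2] T [0.036 0.03  0.026]
(array([3.667e-01, 8.509e-01, 5.000e-04]), array([0.0002, 0.    , 0.0002]))
```

Call:
send_rows(
  plan=[
    [[0.367,0.851,0],[0,0,0],1],
    [[0.367,0.851,0],[0,0,0],1],
    [[0.367,0.851,0],[0,0,0],1],
    [[0.367,0.851,0],[0,0,0],1],
    [[0.367,0.851,0],[0,0,0],1],
    [[0.367,0.851,0],[0,0,0],1],
    [[0.367,0.851,0],[0,0,0],1],
    [[0.367,0.851,0],[0,0,0],1],
    [[0.367,0.851,0],[0,0,0],1],
    [[0.367,0.851,0],[0,0,0],1],
  ],
)

```text
time: 45.85
ee_pos: [0.5256, -0.2692, 0.1372]
tcp_rot: [-180.0, -0.0, -20.0]
wrist_force: [-0.2, -0.5, -4.1]
opening: 0.0595
```

Call:
send_rows(
  plan=[
    [[0,0,0.15],[0,0,0],1],
    [[0,0,0.25],[0,0,0],1],
    [[0,0,0.27],[0,0,0],1],
    [[0,0,0.27],[0,0,0],1],
    [[0,0,0.27],[0,0,0],1],
    [[0,0,0.27],[0,0,0],1],
  ],
)

```text
time: 46.45
ee_pos: [0.5264, -0.2711, 0.0583]
tcp_rot: [180.0, -0.2, -20.1]
wrist_force: [-1.3, 0.2, -3.9]
opening: 0.0595
```

```bash
python3 g.py .5255 -.2698 .045 -20.1
```

```text
46.45 [ 0.5264 -0.2711  0.0583] [179.98  -0.18 -20.1 ] open 0.0595 F [-1.3  0.2 -3.9] T [ 0.052  0.013 -0.017]
(array([-0.0043, -0.003 ,  0.0444]), array([ 0.0001, -0.001 ,  0.    ]))
```

Call:
send_rows(
  plan=[
    [[0,0,0.015],[0,0,0],1],
    [[0,0,0.03],[0,0,0],1],
    [[0,0,0.035],[0,0,0],1],
    [[0,0,0.035],[0,0,0],1],
    [[0,0,0.035],[0,0,0],1],
  ],
)

```text
time: 46.95
ee_pos: [0.5252, -0.2707, 0.0456]
tcp_rot: [-180.0, 0.0, -20.1]
wrist_force: [-0.7, -0.3, -3.0]
opening: 0.0596
```

```bash
python3 g.py .5255 -.2698 .0415 -20.1
```

```text
46.95 [ 0.5252 -0.2707  0.0456] [-1.800e+02  1.000e-02 -2.012e+01] open 0.0596 F [-0.7 -0.3 -3. ] T [0.053 0.005 0.003]
(array([-0.0002, -0.0031,  0.0135]), array([-0.    ,  0.    , -0.0001]))
```

Call:
send_rows(
  plan=[
    [[0,0,0.01],[0,0,0],1],
    [[0,0,0.02],[0,0,0],1],
    [[0,0,0.02],[0,0,0],1],
    [[0,0,0.02],[0,0,0],1],
  ],
)

```text
time: 47.35
ee_pos: [0.5252, -0.2706, 0.0394]
tcp_rot: [-180.0, 0.0, -20.1]
wrist_force: [0.5, -0.3, -4.1]
opening: 0.0596
```

```bash
python3 g.py .5255 -.2698 .035 -20.1
```

```text
47.35 [ 0.5252 -0.2706  0.0394] [-1.800e+02  2.000e-02 -2.012e+01] open 0.0596 F [ 0.5 -0.3 -4.1] T [ 0.026 -0.    -0.04 ]
(array([ 0.    , -0.003 ,  0.0147]), array([-0.    ,  0.0001, -0.0001]))
```

No contact at rim level. Continuing down gently.

Call:
send_rows(
  plan=[
    [[0,-0.002,0.006],[0,0,0],1],
    [[0,-0.002,0.012],[0,0,0],1],
    [[0,-0.002,0.012],[0,0,0],1],
  ],
)

```text
time: 47.65
ee_pos: [0.5254, -0.27, 0.0357]
tcp_rot: [-180.0, 0.0, -20.1]
wrist_force: [-0.1, -0.3, -3.5]
opening: 0.0592
```

```bash
python3 g.py .5255 -.2698 .035 -20.1
```

```text
47.65 [ 0.5254 -0.27    0.0357] [-1.800e+02  2.000e-02 -2.011e+01] open 0.0592 F [-0.1 -0.3 -3.5] T [ 0.071  0.031 -0.044]
(array([ 0.0002, -0.0008,  0.0022]), array([-0.    ,  0.0001, -0.0001]))
```

Call:
send_rows(
  plan=[
    [[0,0,0.005],[0,0,0],1],
    [[0,0,0.01],[0,0,0],1],
    [[0,0,0.01],[0,0,0],1],
  ],
)

```text
time: 47.95
ee_pos: [0.5254, -0.27, 0.0327]
tcp_rot: [-180.0, 0.0, -20.1]
wrist_force: [0.2, -0.4, -3.6]
opening: 0.0592
```

```bash
python3 g.py .5255 -.2698 .03 -20.1
```

```text
47.95 [ 0.5254 -0.27    0.0327] [-1.800e+02  2.000e-02 -2.011e+01] open 0.0592 F [ 0.2 -0.4 -3.6] T [ 0.025 -0.016 -0.038]
(array([ 0.0001, -0.0009,  0.009 ]), array([-0.    ,  0.0001, -0.0001]))
```

Call:
send_rows(
  plan=[
    [[0,0,0.006],[0,0,0],1],
    [[0,0,0.012],[0,0,0],1],
    [[0,0,0.012],[0,0,0],1],
  ],
)

```text
time: 48.25
ee_pos: [0.5253, -0.27, 0.029]
tcp_rot: [-180.0, 0.0, -20.1]
wrist_force: [-1.0, -0.5, -3.4]
opening: 0.0596
```

Call:
send_rows(
  plan=[
    [[0,0,0.004],[0,0,0],1],
    [[0,0,0.004],[0,0,0],1],
  ],
)

```text
time: 48.45
ee_pos: [0.5255, -0.2701, 0.0282]
tcp_rot: [180.0, -0.0, -20.1]
wrist_force: [-0.3, -0.5, -3.3]
opening: 0.0593
```

Call:
send_rows(
  plan=[
    [[0,0,0.004],[0,0,0],1],
    [[0,0,0.004],[0,0,0],1],
  ],
)

```text
time: 48.65
ee_pos: [0.5255, -0.2702, 0.0281]
tcp_rot: [180.0, -0.0, -20.1]
wrist_force: [-3.7, 2.2, 4.6]
opening: 0.0594
```

```bash
python3 g.py .5255 -.2698 .03 -20.1
```

```text
48.65 [ 0.5255 -0.2702  0.0281] [ 1.7999e+02 -4.0000e-02 -2.0120e+01] open 0.0594 F [-3.7  2.2  4.6] T [0.315 0.628 0.007]
(array([-0.0005, -0.0012, -0.0064]), array([ 0.    , -0.0002, -0.0001]))
```

The floor was felt at z = 0.0281 (expected about 0.028), so the brick should be home. I release, rise, and shut the fingers for a gentle touch check on its top, which should be at 66 mm.

Call:
send_rows(
  plan=[
    [[0,0,-0.004],[0,0,0],1],
    [[0,0,-0.004],[0,0,0],-1],
    [[0,0,-0.004],[0,0,0],-1],
    [[0,0,-0.004],[0,0,0],-1],
    [[0,0,-0.004],[0,0,0],-1],
    [[0,0,-0.07],[0,0,0],-1],
    [[0,0,-0.2],[0,0,0],-1],
    [[0,0,-0.25],[0,0,0],-1],
    [[0,0,-0.25],[0,0,0],1],
    [[0,0,-0.25],[0,0,0],1],
  ],
  force=20,
)

```text
time: 49.65
ee_pos: [0.5254, -0.2701, 0.1013]
tcp_rot: [180.0, 0.0, -20.1]
wrist_force: [0.6, 0.2, -0.9]
opening: 0.0593
```

Call:
send_rows(
  plan=[
    [[0,0,0],[0,0,0],1],
    [[0,0,0],[0,0,0],1],
    [[0,0,0],[0,0,0],1],
    [[0,0,0],[0,0,0],1],
    [[0,0,0],[0,0,0],1],
    [[0,0,0],[0,0,0],1],
  ],
)

```text
time: 50.25
ee_pos: [0.5255, -0.2701, 0.1019]
tcp_rot: [180.0, 0.0, -20.1]
wrist_force: [0.2, -1.3, 0.0]
opening: 0.0004
```

```bash
python3 g.py .5255 -.2700 .07 -20.1
```

```text
50.25 [ 0.5255 -0.2701  0.1019] [180.     0.   -20.11] open 0.0004 F [ 0.2 -1.3  0. ] T [0.007 0.026 0.053]
(array([-0.    , -0.0004,  0.1064]), array([ 0.    ,  0.    , -0.0001]))
```

Call:
send_rows(
  plan=[
    [[0,0.1,0],[0,0,0],1],
    [[0,0.1,0.08],[0,0,0],1],
    [[0,0.1,0.107],[0,0,0],1],
    [[0,0.1,0.111],[0,0,0],1],
    [[0,0.1,0.111],[0,0,0],1],
    [[0,0.1,0.111],[0,0,0],1],
  ],
)

```text
time: 50.85
ee_pos: [0.5157, -0.2982, 0.0696]
tcp_rot: [180.0, -0.1, -20.1]
wrist_force: [-0.2, 1.0, 0.1]
opening: -0.0001
```

Call:
send_rows(
  plan=[
    [[0,0,0.004],[0,0,0],1],
    [[0,0,0.004],[0,0,0],1],
  ],
)

```text
time: 51.05
ee_pos: [0.5154, -0.2982, 0.0679]
tcp_rot: [180.0, -0.0, -20.1]
wrist_force: [-0.4, 0.1, 0.4]
opening: -0.0001
```

Call:
send_rows(
  plan=[
    [[0,0,0.004],[0,0,0],1],
    [[0,0,0.004],[0,0,0],1],
  ],
)

```text
time: 51.25
ee_pos: [0.5151, -0.2982, 0.0662]
tcp_rot: [180.0, 0.0, -20.1]
wrist_force: [0.4, -0.3, -0.1]
opening: 0.0
```

Call:
send_rows(
  plan=[
    [[0,0,0.003],[0,0,0],1],
    [[0,0,0.003],[0,0,0],1],
  ],
)

```text
time: 51.45
ee_pos: [0.5152, -0.2983, 0.0661]
tcp_rot: [180.0, -0.0, -20.1]
wrist_force: [-1.8, 1.8, 4.3]
opening: -0.0002
```

The +y end touches at 66.1 mm. Now the other end.

Call:
send_rows(
  plan=[
    [[0,0,-0.03],[0,0,0],1],
    [[0,-0.1,-0.03],[0,0,0],1],
    [[0,-0.2,-0.03],[0,0,0],1],
    [[0,-0.2,-0.01],[0,0,0],1],
    [[0,-0.2,-0.005],[0,0,0],1],
    [[0,-0.2,-0.005],[0,0,0],1],
  ],
)

```text
time: 52.05
ee_pos: [0.5355, -0.2424, 0.0667]
tcp_rot: [180.0, 0.0, -20.1]
wrist_force: [-0.0, 0.3, 0.7]
opening: -0.0003
```

Call:
send_rows(
  plan=[
    [[0,0,0.003],[0,0,0],1],
    [[0,0,0.003],[0,0,0],1],
  ],
)

```text
time: 52.25
ee_pos: [0.5356, -0.2427, 0.0661]
tcp_rot: [180.0, -0.0, -20.2]
wrist_force: [0.5, 0.0, -0.3]
opening: 0.0002
```

Call:
send_rows(
  plan=[
    [[0,0,0.003],[0,0,0],1],
    [[0,0,0.003],[0,0,0],1],
  ],
)

```text
time: 52.45
ee_pos: [0.5357, -0.2426, 0.0661]
tcp_rot: [180.0, -0.1, -20.2]
wrist_force: [-2.3, -1.1, 6.8]
opening: 0.0
```

Call:
send_rows(
  plan=[
    [[0,0,-0.1],[0,0,0],1],
    [[0,0,-0.25],[0,0,0],1],
    [[0,0,-0.35],[0,0,0],1],
    [[0,0,-0.35],[0,0,0],1],
  ],
)

```text
time: 52.85
ee_pos: [0.5373, -0.243, 0.1753]
tcp_rot: [180.0, -0.4, -20.1]
wrist_force: [0.1, -0.9, 0.4]
opening: -0.0001
```

Both ends touch at 66.1 mm, so B is level and fully home. The gripper is clear; handing in.

```bash
python3 -c "from workcell import bot; print(bot.job_done())"
```

```text
the job is handed in; nothing more can be done
None
```

The faulty brick, B (first standing near x 0.49, y 0.28 m), is seated in the return cradle, and the job was handed in at 52.9 s. The other two bricks are back where they stood. The verdict is not reported.

**Finding the faulty one:**
- **First test:** I lifted and rocked all three, then levelled them quickly. That test separated none of them.
- **Second test:** I held each brick tilted ±5.4° and compared torques. B read 0.119 N m, against 0.146 for A and 0.141 for C. That matches a weight running to B's low end both ways.
- **Certainty:** the shift is about 0.024 N m, some 3 to 4 times the reading noise and smaller than the 0.038 I first expected. I judged by this weight shift; I did not record a separate knock.

**Last checks:**
- **Fit:** B entered the pocket with no contact force and met the floor at TCP height 28.1 mm (about 28 expected).
- **Seating:** light touches near both ends of its top gave 66.1 mm each (66 expected), so it is level and fully home. The highest force reading was about 8 N, when closing on a brick.
- **A and C:** I released both on the desk at their old places. The last picture of C showed it upright within about 1 mm of its old place; A was not pictured again.

**What went wrong:**
- **Cameras:** I used up all 200 camera calls as time steps for torque sampling, so there is no final picture. The untouched state of the other things rests only on the clear paths I planned.
- **Cradle pose:** it came from earlier pictures, and its first fit was wrong and had to be redone. In the redone fit, the top camera still disagreed with the others by about 2 pixels.
- **Viewing budget:** I viewed 10 pictures, the whole budget.

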